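# Take the load off a levelling screw with a slotted wedge

### The arm

A 6-joint arm with a two-finger parallel gripper is mounted at the origin on a cart in front of the work surface, level with it; the furniture and walls round the work are solid. World frame = base frame: x ahead of the robot, y to its left, z up, the work surface at z = 0. Lengths are in mm, angles in rad, forces in N, time in s.
With the tool pointing down it reaches from about 325 to 775 mm from the base axis. Payload 5.5 kg.
Tool frame: the origin (TCP) lies at the very end of the fingers, on their centre line; the grasp point (between the pads) lies 19 mm behind it; z points along the fingers, y is the direction in which the jaws open and shut (so a half turn about z gives the same grasp; the last joint's range is limited). The gripper opens to 88 mm and grips with 3 to 60 N. Pads are 20 mm wide; open, the fingers measure 115 mm over their backs; the gripper's body (75 mm by 178 mm) begins 61 mm behind the grasp point.
Start: joints at [1.091, 0.091, 1.231, -0, 1.82, -0.057], TCP at [246.195, 547.178, 222.631] pointing down, gripper open.
Joint ranges: [-2.87, 2.87], [-0.86, 2.18], [0.17, 2.46], [-1.51, 4.65], [0.06, 2.69], [-2.65, 2.65]. Speed limits (rad/s): [2.57, 2.57, 3.01, 3.14, 3.14, 3.14].

### API

Orientations are given as a 3x3 rotation matrix whose columns are the frame's x, y, z axes.
In Python, from station import env, eyes, ticket gives the robot as it stands.
- The arm moves only by the tool arm_command, never from a script. Its argument "commands" is text: rows parted by semicolons, each of 7 numbers parted by spaces: the turn, a rotation vector about the tool's x, y, z in rad, then the shift along the tool's x, y, z in m, then the closure, from 0 (fully open) to 1 (shut). A call has 1 to 5 rows; each row is the pose to reach, as a shift and turn from the pose measured when the call began, along the tool's axes at that moment; what a row does not reach only later rows make up. A row lasts 1/10 s, in which the tool goes at most 50 mm and 8.59 degrees, less where a joint would pass 70% of its speed; a pose out of reach is approached as far as the arm can. A call with a gripper value outside its range is refused whole. The fingers move at their own pace and stop on an object; "squeeze" is the grip in N (left out, the last holds). Time passes only in rows, so rows that repeat a pose let the fingers close. It gives the time, the measured TCP pose, the force and the opening at its end, in the units of the state.
- env.get_obs(): the state, without advancing time (a new reading comes with each control period).
- eyes.capture(name): name is "side" or "top" or "wrist"; returns the picture (400x640x3 uint8, red, green, blue); there is no depth.
- eyes.get_calibration(name): a dict with "camera_matrix" (3x3 intrinsics, pixels), "distortion" ([k1, k2, p1, p2, k3] as OpenCV has them; the pictures are not rectified), "R" (3x3) and "t" (3): a world point X has camera coordinates R X + t; the wrist camera has in their place "tool_from_camera" (4x4, takes a point from camera to tool coordinates, whose origin is the TCP and whose axes are the flange's). Camera axes: x right, y down, z forward; pixel columns grow to the right and rows downward; lengths in mm; the calibration is good to about 2 mm. A picture is of the moment at which its call begins: read the wrist's pose just before it. get_calibration takes no time and is no camera call.
- ticket.sign_off(): hands the job in, once; it reports no verdict.
The state is a dict: "t": time; "joints": joint angles; "dq": joint speeds; "joint_torque": joint torques, N m; "ee_pos": TCP position; "tool_rot": TCP orientation; "wrist_force": force on the tool from outside, world axes, zero at the start; "ft_torque": the same for the moment, N m; "width": finger opening in mm.
Only numpy, scipy, OpenCV 4.12 (cv2) and the standard library are available. Lean on these libraries where they do the work, as an engineer would, in place of code of your own. Each camera call takes 0.05 s, during which the arm holds its last target. There are 200 camera calls.

### The job

The levelling screw at the front of the small aluminium levelling stage has to be turned, but the stage and the dish on it bear down on it. Pick up the orange slotted wedge, lay it flat on the stage's grey base with its two tines on either side of the screw's foot, and push it in under the dark steel front bar: feel for where it meets the bar, then ease it on until the screw's foot just lifts off its steel pad, by a millimetre or two and certainly less than four, with the rear feet still in their cups and the dish undisturbed. Finish like that, still holding the wedge in the gripper, so that a colleague can turn the screw; do not let go, hold or lift the stage itself, or disturb the spare dish, the hand lens or the dropper bottle.

Things in the scene. Friction and masses are not known exactly. Their poses are not given: they have to be found in the camera images.
- base: Grey metal base plate, fixed, 225 x 150 x 12 mm. Origin on the table top, below the middle of the stage; +x points from the stage's front (where the wedge goes in) to its rear, z up. It spans x = -135 to +90, y = -75 to +75 mm; flat top at z = 12 mm, bare in front of the stage (x < -75 mm). Ring cups for the stage's rear feet at x = +60, y = +-50 mm.
- stage: Loose aluminium plate 150 (x) x 140 (y) x 8 mm, 0.7 to 1.3 kg, on two rear feet and a brass levelling screw in front. Origin on the base's top below its middle, axes as the base's; plate top 30.5 mm up. Screw at x = -47, y = 0 mm: foot 13 mm wide, head 21 mm wide, up to 45 mm. Its front starts up to 2 degrees low. Lifted in front (3 to 6 N) it tips about the rear feet.
- front_bar (a point): Lowest point, at mid-length, of the dark steel front bar (10 mm round, 124 mm long, along y) under the plate's front edge, at x = -69 mm, 12.5 mm above the stage's origin; the wedge's slope meets it here. It starts 8 to 12.5 mm above the base's top.
- foot_tip (a point): Centre of the flat underside of the levelling screw's foot, 22 mm behind the front bar. Moves with the stage; rises 0.83 mm for each mm that the bar rises.
- pad_top (a point): Centre of the top of the fixed steel pad (washer pack, 20 mm in diameter) on which the screw's foot stands, 2.5 to 6 mm above the base's top, different each time. The foot is off the pad when foot_tip is higher than this point.
- rear_feet (a point): Point midway between the tips of the two rear feet (steel, 11 mm in diameter), which rest on the base's top in their cups.
- wedge_grip (a point): Centre of the upright handle of the orange plastic wedge, where to grip it. Axes: +x to the wedge's nose, y across, z up. Handle 24 mm wide (y), 50 mm long (x), 46 mm high; this point is 30 mm above the wedge's flat underside, 104 mm behind the nose, 22 mm before the handle's rear end. From 18 mm ahead of it the body broadens to 52 mm.
- wedge: The wedge, 125 mm long, 80 g; origin on its underside, 62 mm behind the nose. Its top rises 1 in 5 from 3 mm at the nose to 16.6 mm. A slot 28 mm wide, 56 mm deep from the nose leaves two 12 mm tines that pass screw foot and pad with 4 mm to spare on each side. It meets the bar with its nose 25 to 50 mm past the bar; each further 6 mm of push, against 3 to 12 N, lifts the foot 1 mm.
- wedge_nose (a point): Point midway between the tips of the two tines, in the plane of the underside, at the very front of the wedge. Axes as wedge_grip.
- dish: Covered clear petri dish, 90 mm in diameter, 14 mm high, standing loose on the stage behind the screw; origin at the centre of its underside.
- spare_dish: Bystander: clear petri dish, 90 mm in diameter, 15 mm high, on the table; origin at the centre of its underside.
- lens: Bystander: black hand lens, 127 x 52 x 9 mm, lying on the table; origin under its middle.
- dropper: Bystander: brown dropper bottle, 33 mm in diameter, 102 mm high, standing on the table; origin at the centre of its underside.

How it is judged:
By the outcome, as a careful person would: the job done as asked, in the order asked, and still so for the second after the job is handed in, while the arm keeps its last pose, push and grip.
It also fails if it takes over 48 s, if anything falls off the work surface, if the arm or the gripper's body presses on something with over 40 N, if the wrist force passes 120 N, or if a joint passes its speed limit or range.

## Working session

There is one attempt and no reset: what is moved stays moved. The work goes in short steps, Python scripts to look and compute and a tool call to move; the robot and the scene stay as the last step left them, time stands still between calls to the robot, and variables do not carry over. Pictures are saved under pics/ and viewed, about 8 in all and at most 12, crops included, and the job is handed in when it is done.

Besides the shell and the picture viewer there is one more tool, called after "Call:" as name(argument=value, ...) on one line, values as JSON. arm_command: Moves the arm, as the interface text tells. Its arguments: {"type":"object","properties":{"commands":{"type":"string"},"squeeze":{"type":"number"}},"required":["commands"]}

```bash
mkdir -p pics; ls; python3 - <<'E'
from station import env,eyes
import cv2
o=env.get_obs(); print(o)
for n in("top","side"):
    c=eyes.get_calibration(n); print(n,c)
    cv2.imwrite(f"pics/{n}0.png",cv2.cvtColor(eyes.capture(n),cv2.COLOR_RGB2BGR))
print(eyes.get_calibration("wrist"))
E
```

```text
pics
{'t': 0.0, 'joints': array([ 1.09130098e+00,  9.18106570e-02,  1.23185299e+00,  8.43126627e-06,
        1.81977909e+00, -5.67001994e-02]), 'dq': array([ 7.76008299e-04, -1.05271961e-03,  4.21132266e-06,  5.02672919e-04,
        1.45178580e-03, -1.33042508e-03]), 'joint_torque': array([-1.30936176e-03, -4.46462202e+01, -4.06440568e+01,  6.95143011e-02,
        2.97777029e-02, -1.42967629e-04]), 'ee_pos': array([246.05395072, 546.91425442, 221.55430638]), 'tool_rot': array([[-9.11946423e-01,  4.10308397e-01, -8.60749030e-04],
       [ 4.10309284e-01,  9.11944960e-01, -1.63767104e-03],
       [ 1.13005560e-04, -1.84664157e-03, -9.99998289e-01]]), 'wrist_force': array([0.44906236, 0.08831762, 0.56690524]), 'ft_torque': array([-0.01142069, -0.01736903,  0.00450813]), 'width': 88.26640730536718}
top {'camera_matrix': array([[426.2805585 ,   0.        , 322.5206617 ],
       [  0.        , 426.2805585 , 197.48814273],
       [  0.        ,   0.        ,   1.        ]]), 'distortion': array([-0.06710075,  0.        ,  0.        ,  0.        ,  0.        ]), 'R': array([[-0.01474932, -0.
[... 574 characters left out ...]
6, -0.46309341]]), 't': array([-545.10306503,   51.85039319,  983.05956125])}
{'camera_matrix': array([[279.95172973,   0.        , 321.94970462],
       [  0.        , 279.95172973, 202.77275169],
       [  0.        ,   0.        ,   1.        ]]), 'distortion': array([-0.02103167,  0.        ,  0.        ,  0.        ,  0.        ]), 'tool_from_camera': array([[-3.28632761e-04, -9.64283872e-01, -2.64870734e-01,
         7.31197413e+01],
       [ 9.99999936e-01, -3.54911094e-04,  5.13545014e-05,
        -8.28147087e-01],
       [-1.43525880e-04, -2.64870700e-01,  9.64283927e-01,
        -1.61922343e+02],
       [ 0.00000000e+00,  0.00000000e+00,  0.00000000e+00,
         1.00000000e+00]])}
```

View pics/top0.png

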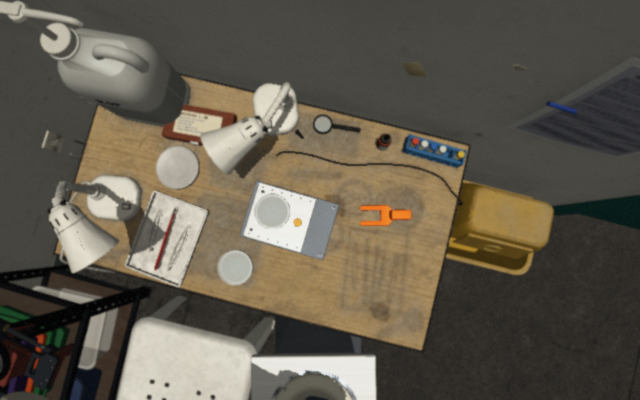

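View pics/side0.png

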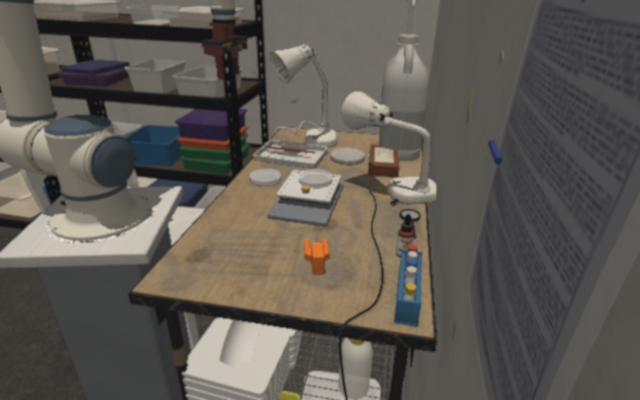

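The top view shows the wedge at about (385,215) with its tines to the left and its handle at about (402,215). The base is at (290,220) with its bare front on the right. The screw is at (297,222), the spare dish at (235,267), the lens at (335,125) and the dropper at (384,141). The path from the wedge to the stage looks clear.

```bash
cat > h.py <<'E'
import numpy as np, cv2
from station import env,eyes
def cam(n,o=None):
    c=eyes.get_calibration(n)
    if n!="wrist": return c["camera_matrix"],c["distortion"],c["R"],c["t"]
    T=c["tool_from_camera"]; Rw=o["tool_rot"]@T[:3,:3]; p=o["tool_rot"]@T[:3,3]+o["ee_pos"]
    return c["camera_matrix"],c["distortion"],Rw.T,-Rw.T@p
def w(C,px,z):
    K,d,R,t=C; u=cv2.undistortPoints(np.float64(px).reshape(-1,1,2),K,d)[:,0]
    r=np.c_[u,np.ones(len(u))]@R; p=-R.T@t
    z=np.broadcast_to(z,len(u)); return p+r*((z-p[2])/r[:,2])[:,None]
def px(C,X):
    K,d,R,t=C; return cv2.projectPoints(np.float64(X).reshape(-1,1,3),cv2.Rodrigues(R)[0],t,K,d)[0][:,0]
def snap(n,f,crop=None,s=1):
    im=cv2.cvtColor(eyes.capture(n),cv2.COLOR_RGB2BGR)
    np.save("pics/"+f+".npy",im)
    if crop: a,b,c,d=crop; im=im[b:d,a:c]
    cv2.imwrite(f"pics/{f}.png",cv2.resize(im,None,fx=s,fy=s,interpolation=cv2.INTER_CUBIC))
E
python3 - <<'E'
from h import *
C=cam("top"); im=cv2.imread("pics/top0.png")
hsv=cv2.cvtColor(im,cv2.COLOR_BGR2HSV); m=cv2.inRange(hsv,(5,180,180),(18,255,255)); m[:, :345]=0;m[:,430:]=0
ys,xs=np.nonzero(m); print(xs.min(),xs.max(),ys.min(),ys.max(),len(xs))
print("rect",cv2.minAreaRect(np.c_[xs,ys].astype(np.float32)))
print("wedge nose/rear/handle",w(C,[(361,216),(411,215)],[5,40]).round(0))
print("base corners front",w(C,[(337,202),(324,257)],12).round(0)); print("screw",w(C,[(297,222)],55).round(0))
print("stage",w(C,[(259,183),(315,199),(302,254),(243,240)],42).round(0))
o=env.get_obs(); print(o["tool_rot"].round(3))
E
```

```text
360 414 140 225 528
rect ((386.5435791015625, 182.39967346191406), (50.497737884521484, 87.50040435791016), 2.935673475265503)
wedge nose/rear/handle [[ 503. -130.    5.]
 [ 502. -252.   40.]]
base corners front [[539. -68.  12.]
 [399. -32.  12.]]
screw [[488.  33.  55.]]
stage [[588. 129.  42.]
 [546. -12.  42.]
 [409.  22.  42.]
 [446. 169.  42.]]
[[-0.912  0.41  -0.001]
 [ 0.41   0.912 -0.002]
 [ 0.    -0.002 -1.   ]]
```

```bash
cat >> h.py <<'E'
def go(P,yaw_deg):
    """tool-frame turn and shift (m) to TCP P, pointing down, tool x at yaw"""
    from scipy.spatial.transform import Rotation as Ro
    o=env.get_obs(); a=np.radians(yaw_deg); c,s=np.cos(a),np.sin(a)
    G=np.array([[c,s,0],[s,-c,0],[0,0,-1.]]); R=o["tool_rot"]
    print("turn",Ro.from_matrix(R.T@G).as_rotvec().round(4),"shift m",(R.T@(np.array(P)-o["ee_pos"])/1000).round(4),"| t",round(o["t"],2),"pos",o["ee_pos"].round(1),"yaw",np.degrees(np.arctan2(R[1,0],R[0,0])).round(2),"F",o["wrist_force"].round(1),"w",round(o["width"],1))
E
python3 -c "
from h import *
go((502,-225,200),90)"
```

```text
turn [-1.600e-03  1.000e-03  1.148e+00] shift m [-0.5501 -0.5989  0.0226] | t 0.1 pos [246.1 546.9 221.6] yaw 155.77 F [-0.2 -0.1  0. ] w 88.2
```

Call:
arm_command(commands="0 0 1.148 -0.55 -0.599 0.02 0; 0 0 1.148 -0.55 -0.599 0.02 0; 0 0 1.148 -0.55 -0.599 0.02 0; 0 0 1.148 -0.55 -0.599 0.02 0; 0 0 1.148 -0.55 -0.599 0.02 0")

```text
t: 0.6
ee_pos: [324.7, 308.0, 215.9]
tool_rot: [[-0.382, 0.924, -0.001], [0.924, 0.382, -0.002], [-0.001, -0.001, -1.0]]
wrist_force: [0.8, 0.7, 0.2]
width: 87.6
```

```bash
python3 -c "
from h import *
go((502,-225,200),90)"
```

```text
turn [-0.001   0.0014  0.3924] shift m [-0.5603 -0.0401  0.0166] | t 0.6 pos [324.7 308.  215.9] yaw 112.49 F [0.8 0.7 0.2] w 87.6
```

Call:
arm_command(commands="0 0 0.392 -0.56 -0.04 0.016 0; 0 0 0.392 -0.56 -0.04 0.016 0; 0 0 0.392 -0.56 -0.04 0.016 0; 0 0 0.392 -0.56 -0.04 0.016 0; 0 0 0.392 -0.56 -0.04 0.016 0")

```text
t: 1.1
ee_pos: [403.4, 70.7, 209.2]
tool_rot: [[-0.0, 1.0, -0.0], [1.0, 0.0, -0.001], [-0.001, -0.0, -1.0]]
wrist_force: [1.0, 1.1, 0.3]
width: 87.9
```

```bash
python3 -c "
from h import *
go((502,-225,200),90)"
```

```text
turn [-0.0003  0.0015  0.0005] shift m [-0.2958  0.0985  0.0096] | t 1.1 pos [403.4  70.7 209.2] yaw 90.03 F [1.  1.1 0.3] w 87.9
```

Call:
arm_command(commands="0 0 0 -0.296 0.0985 0.01 0; 0 0 0 -0.296 0.0985 0.01 0; 0 0 0 -0.296 0.0985 0.01 0; 0 0 0 -0.296 0.0985 0.01 0; 0 0 0 -0.296 0.0985 0.01 0")

```text
t: 1.6
ee_pos: [481.9, -166.7, 201.2]
tool_rot: [[-0.0, 1.0, -0.001], [1.0, 0.0, -0.001], [-0.001, -0.001, -1.0]]
wrist_force: [0.4, 0.3, -1.1]
width: 87.8
```

Call:
arm_command(commands="0 0 0 -0.05 0.017 0.002 0; 0 0 0 -0.05 0.017 0.002 0; 0 0 0 -0.05 0.017 0.002 0; 0 0 0 -0.05 0.017 0.002 0")

```text
t: 2.0
ee_pos: [498.8, -215.6, 199.2]
tool_rot: [[-0.001, 1.0, -0.001], [1.0, 0.001, -0.001], [-0.0, -0.001, -1.0]]
wrist_force: [0.1, 1.0, 0.1]
width: 87.8
```

```bash
python3 -c "
from h import *
go((502,-225,200),90); snap('wrist','w1')"
```

```text
turn [-0.0008  0.0005  0.0007] shift m [-0.0094  0.0032 -0.0008] | t 2.0 pos [ 498.8 -215.6  199.2] yaw 90.04 F [0.1 1.  0.1] w 87.8
```

View pics/w1.png

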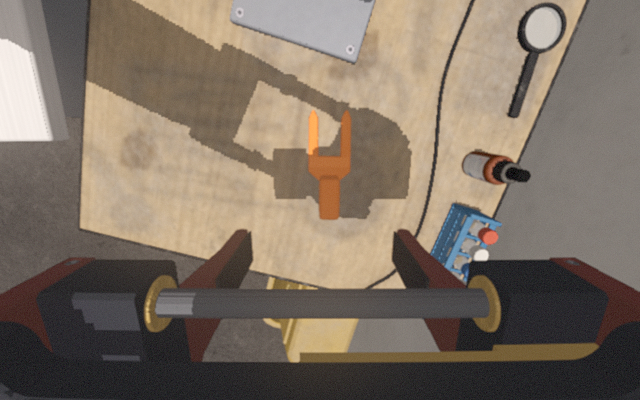

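The wrist view shows the tine tips at about (313,112) and (346,112). The handle top runs from (329,177) to (329,218), and the base's front edge is at the top of the picture.

```bash
python3 - <<'E'
from h import *
o=env.get_obs();C=cam("wrist",o)
im=np.load("pics/w1.npy"); hsv=cv2.cvtColor(im,cv2.COLOR_BGR2HSV)
m=cv2.inRange(hsv,(3,170,60),(20,255,255))[100:225,300:360]
for r in (3,14,16,20,30,45,55,62,70,80,90,100,110,114,116,118,120):
    x=np.nonzero(m[r])[0]; print(100+r,(x+300).min() if len(x) else None,(x+300).max() if len(x) else None,len(x))
print("nose",w(C,[(313,112),(346,112)],3).round(1))
print("handle top front/rear",w(C,[(329,177),(329,218)],46).round(1))
print("front base corner",w(C,[(355,61)],12).round(1))
E
```

```text
103 None None 0
114 345 348 3
116 344 348 5
120 342 349 8
130 316 349 8
145 316 349 10
155 309 349 18
162 315 348 23
170 310 349 38
180 320 338 18
190 320 338 18
200 321 338 17
210 320 337 17
214 321 336 14
216 321 337 13
218 324 335 11
220 None None 0
nose [[ 486.8 -127.     3. ]
 [ 527.1 -126.9    3. ]]
handle top front/rear [[ 505.8 -199.7   46. ]
 [ 506.2 -248.9   46. ]]
front base corner [[535.4 -71.5  12. ]]
```

```bash
python3 -c "
from h import *
o=env.get_obs();C=cam('wrist',o);print(w(C,[(468,165),(450,232),(525,175)],[20,30,100]).round())
go((506,-229,11),90)"
```

```text
[[ 677. -189.   20.]
 [ 661. -273.   30.]
 [ 691. -188.  100.]]
turn [-0.0001  0.001   0.0015] shift m [-0.0135  0.0071  0.1887] | t 2.05 pos [ 498.9 -215.3  199.7] yaw 90.09 F [ 0.3  0.2 -0.2] w 87.9
```

Call:
arm_command(commands="0 0.001 0.001 -0.0135 0.007 0.04 0; 0 0.001 0.001 -0.0135 0.007 0.08 0; 0 0.001 0.001 -0.0135 0.007 0.12 0; 0 0.001 0.001 -0.0135 0.007 0.16 0; 0 0.001 0.001 -0.0135 0.007 0.175 0")

```text
t: 2.55
ee_pos: [503.8, -226.2, 20.8]
tool_rot: [[-0.003, 1.0, -0.005], [1.0, 0.003, 0.003], [0.003, -0.005, -1.0]]
wrist_force: [-0.4, -0.0, -0.1]
width: 87.9
```

```bash
python3 -c "
from h import *
go((506,-229,11),90)"
```

```text
turn [-0.005  -0.0029  0.0027] shift m [-0.0028  0.0022  0.0098] | t 2.55 pos [ 503.8 -226.2   20.8] yaw 90.15 F [-0.4 -0.  -0.1] w 87.9
```

Call:
arm_command(commands="0 0 0.002 -0.0028 0.0022 0.0098 0; 0 0 0.002 -0.0028 0.0022 0.0098 0; 0 0 0.002 -0.0028 0.0022 0.0098 0.5; 0 0 0.002 -0.0028 0.0022 0.0098 0.7; 0 0 0.002 -0.0028 0.0022 0.0098 1", squeeze=40)

```text
t: 3.05
ee_pos: [506.9, -229.5, 12.8]
tool_rot: [[-0.001, 1.0, -0.002], [1.0, 0.001, 0.002], [0.002, -0.002, -1.0]]
wrist_force: [-0.4, -0.3, 0.7]
width: 67.4
```

Call:
arm_command(commands="0 0 0 0 0 0 1; 0 0 0 0 0 0 1; 0 0 0 0 0 0 1; 0 0 0 0 0 0 1; 0 0 0 0 0 0 1")

```text
t: 3.55
ee_pos: [506.8, -229.5, 12.7]
tool_rot: [[-0.001, 1.0, -0.003], [1.0, 0.001, 0.002], [0.002, -0.003, -1.0]]
wrist_force: [-0.0, 0.8, -0.4]
width: 27.3
```

```bash
python3 -c "
from h import *
go((506,-229,71),90)"
```

```text
turn [-0.0027 -0.0017  0.0005] shift m [ 0.0006 -0.001  -0.0583] | t 3.55 pos [ 506.8 -229.5   12.7] yaw 90.03 F [-0.   0.8 -0.4] w 27.3
```

Call:
arm_command(commands="0 0 0 0 0 0 1; 0 0 0 0 0 0 1; 0 0 0 0 0 0 1")

```text
t: 3.85
ee_pos: [506.9, -229.5, 12.7]
tool_rot: [[-0.001, 1.0, -0.003], [1.0, 0.001, 0.002], [0.002, -0.003, -1.0]]
wrist_force: [-0.1, -0.1, 0.7]
width: 23.8
```

Call:
arm_command(commands="-0.002 -0.002 0 0 0 -0.02 1; -0.002 -0.002 0 0 0 -0.06 1; -0.002 -0.002 0 0 0 -0.09 1; -0.002 -0.002 0 0 0 -0.09 1; -0.002 -0.002 0 0 0 -0.09 1")

```text
t: 4.35
ee_pos: [507.3, -229.8, 102.8]
tool_rot: [[-0.001, 1.0, 0.0], [1.0, 0.001, -0.001], [-0.001, 0.0, -1.0]]
wrist_force: [-0.8, -0.5, -2.0]
width: 23.8
```

```bash
python3 -c "
from h import *
go((465,-140,100),74)"
```

```text
turn [0.0003 0.0008 0.2798] shift m [ 0.0898 -0.0422  0.0027] | t 4.35 pos [ 507.3 -229.8  102.8] yaw 90.03 F [-0.8 -0.5 -2. ] w 23.8
```

Call:
arm_command(commands="0 0 0.28 0.09 -0.062 0 1; 0 0 0.28 0.09 -0.062 0 1; 0 0 0.28 0.09 -0.062 0 1; 0 0 0.28 0.09 -0.062 0 1; 0 0 0.28 0.09 -0.062 0 1")

```text
t: 4.85
ee_pos: [445.4, -140.3, 102.0]
tool_rot: [[0.274, 0.962, -0.0], [0.962, -0.274, -0.001], [-0.001, 0.0, -1.0]]
wrist_force: [0.2, 1.2, -0.5]
width: 23.8
```

```bash
python3 -c "
from h import *
go((444,-135,100),74);snap('wrist','w2')"
```

```text
turn [0.0001 0.0012 0.0012] shift m [ 0.0047 -0.0028  0.002 ] | t 4.85 pos [ 445.4 -140.3  102. ] yaw 74.07 F [ 0.2  1.2 -0.5] w 23.8
```

View pics/w2.png

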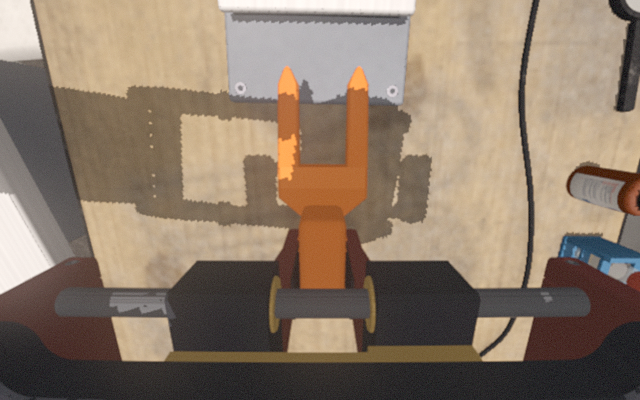

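The wedge sits straight in the grip, with its tine tips at (288,68) and (359,68). The base's front corners are at (229,100) and (404,105), and its screw heads at (241,88) and (392,91). The stage plate's front edge runs from (219,11) to (414,14).

```bash
python3 - <<'E'
from h import *
o=env.get_obs();C=cam("wrist",o)
im=np.load("pics/w2.npy"); h=cv2.cvtColor(im,cv2.COLOR_BGR2HSV)
x0=np.array([o["ee_pos"][0],o["ee_pos"][1]])
R=o["tool_rot"]
tips=w(C,[(288,68),(359,68)],o["ee_pos"][2]-12.7+2); print("tips in tool",((tips-o["ee_pos"])@R).round(1))
bl,br=w(C,[(229,100),(404,105)],12); print("base corners",bl.round(1),br.round(1),np.linalg.norm(br-bl))
for p in ([(241,88),(392,91)],12),([(219,11),(414,14)],42):
    a,b=w(C,*p); print(a.round(1),b.round(1),np.linalg.norm(b-a).round(1),"normal yaw",np.degrees(np.arctan2(*(b-a)[:2]*[1,-1])).round(2)-90+0, np.degrees(np.arctan2((b-a)[0],-(b-a)[1])).round(2))
a,b=bl,br; print("base yaw",np.degrees(np.arctan2((b-a)[0],-(b-a)[1])),"mid",((a+b)/2).round(1))
# left/right base edges: gray vs wood by saturation at rows
for r in (30,45,60,75,95):
    s=h[r,:,1].astype(int); print(r,[ (c,s[c]) for c in list(range(222,236,2))+list(range(398,412,2))])
E
```

```text
tips in tool [[103.5 -20.2  10.6]
 [103.5  20.1  10.6]]
base corners [394.3 -29.   12. ] [536.8 -74.1  12. ] 149.4717506098894
[407.5 -22.8  12. ] [529.3 -60.3  12. ] 127.5 normal yaw -17.090000000000003 72.91
[416.8  23.5  42. ] [547.6 -16.   42. ] 136.6 normal yaw -16.810000000000002 73.19
base yaw 72.42826060646036 mid [465.6 -51.5  12. ]
30 [(222, np.int64(77)), (224, np.int64(69)), (226, np.int64(7)), (228, np.int64(6)), (230, np.int64(5)), (232, np.int64(5)), (234, np.int64(4)), (398, np.int64(4)), (400, np.int64(1)), (402, np.int64(6)), (404, np.int64(6)), (406, np.int64(4)), (408, np.int64(9)), (410, np.int64(69))]
45 [(222, np.int64(74)), (224, np.int64(75)), (226, np.int64(38)), (228, np.int64(6)), (230, np.int64(4)), (232, np.int64(4)), (234, np.int64(3)), (398, np.int64(3)), (400, np.int64(4)), (402, np.int64(6)), (404, np.int64(6)), (406, np.int64(4)), (408, np.int64(61)), (410, np.int64(78))]
60 [(222, np.int64(74)), (224, np.int64(75)), (226, np.int64(66)), (228, np.int64(4)), (230, np.int64(6)), (232, np.int64(6)), (234, np.int64(7)), (398, np.int64(3)), (400, np.int64(4)), (402, np.int64(4)), (404, np.int64(7)), (406, np.int64(13)), (408, np.int64(83)), (410, np.int64(81))]
75 [(222, np.int64(72)), (224, np.int64(72)), (226, np.int64(75)), (228, np.int64(20)), (230, np.int64(6)), (232, np.int64(4)), (234, np.int64(7)), (398, np.int64(5)), (400, np.int64(3)), (402, np.int64(7)), (404, np.int64(5)), (406, np.int64(76)), (408, np.int64(82)), (410, np.int64(73))]
95 [(222, np.int64(85)), (224, np.int64(85)), (226, np.int64(89)), (228, np.int64(75)), (230, np.int64(19)), (232, np.int64(9)), (234, np.int64(7)), (398, np.int64(3)), (400, np.int64(4)), (402, np.int64(6)), (404, np.int64(59)), (406, np.int64(70)), (408, np.int64(71)), (410, np.int64(66))]
```

```bash
python3 - <<'E'
from h import *
o=env.get_obs();C=cam("wrist",o)
for P in [(225.5,30),(226.5,45),(227.5,60),(228.5,75),(230,95)],[(409.5,30),(407.7,45),(406.7,60),(405.5,75),(403.5,95)]:
    a=w(C,P,12); v=cv2.fitLine(a[:,:2].astype(np.float32),cv2.DIST_L2,0,.01,.01).ravel(); print(a[0].round(1),a[-1].round(1),v.round(3),np.degrees(np.arctan2(abs(v[1]),abs(v[0]))).round(2))
go((464,-66,142),73)
E
```

```text
[410.5  22.1  12. ] [396.6 -25.4  12. ] [ 2.82000e-01  9.59000e-01  4.03942e+02 -2.87000e-01] 73.6
[553.  -18.8  12. ] [538.1 -66.1  12. ] [ 2.98000e-01  9.55000e-01  5.45924e+02 -4.10500e+01] 72.67
turn [0.0002 0.0011 0.0177] shift m [ 0.0767 -0.0029 -0.0398] | t 4.9 pos [ 445.7 -140.6  102.3] yaw 74.01 F [ 0.4  0.5 -0.8] w 24.2
```

Call:
arm_command(commands="0 0 0.018 0.077 -0.003 -0.04 1; 0 0 0.018 0.077 -0.003 -0.04 1; 0 0 0.018 0.077 -0.003 -0.04 1; 0 0 0.018 0.077 -0.003 -0.04 1")

```text
t: 5.3
ee_pos: [464.8, -66.3, 142.1]
tool_rot: [[0.291, 0.957, 0.0], [0.957, -0.291, -0.002], [-0.002, 0.001, -1.0]]
wrist_force: [-0.1, -0.0, -1.3]
width: 23.8
```

```bash
python3 -c "
from h import *
go((464,-66,142),73);snap('wrist','w3',(150,0,490,260),2)"
```

```text
turn [0.0006 0.0018 0.001 ] shift m [ 0.0001 -0.0008  0.0001] | t 5.3 pos [464.8 -66.3 142.1] yaw 73.05 F [-0.1 -0.  -1.3] w 23.8
```

View pics/w3.png

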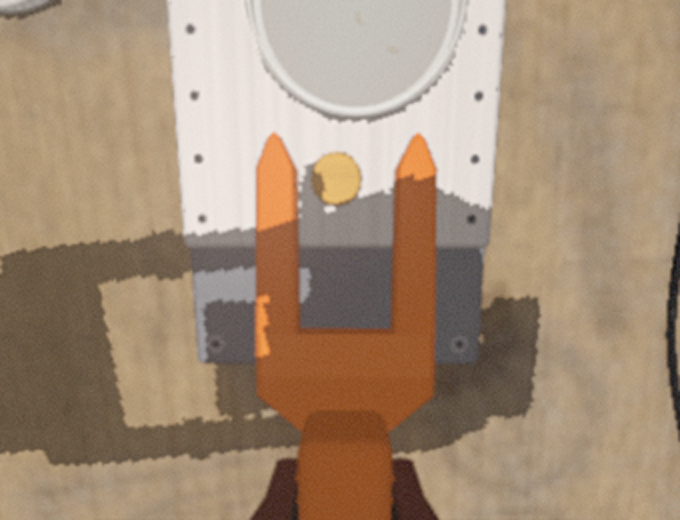

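The screw head is at crop (337,179), which is pixel (318.5,89.5). The base's front corners are at crop (200,361) and (479,361), and the plate's front edge at crop (185,246) to (489,246). Everything is parallel to the tool's y axis, so a yaw of 73 is right.

```bash
python3 - <<'E'
from h import *
o=env.get_obs();C=cam("wrist",o);R=o["tool_rot"];f=lambda a:(((a-o["ee_pos"])@R)).round(1)
g=lambda p:[(150+x/2,y/2) for x,y in p]
for n,p,z in ("base",[(200,361),(479,361)],12),("plate",[(185,246),(489,246)],42),("screw",[(337,179)],56),("holes",[(190,29),(482,30)],42.5),("holes2",[(202,219),(472,219)],41.5),("bscrews",[(216,344),(459,344)],12),("tips",[(274,134),(418,134)],o["ee_pos"][2]-10):
    a=w(C,g(p),z); print(n,a.round(1).tolist(),"tool",f(a)[:,:2].tolist(),"mid",f(a).mean(0)[:2].round(1))
E
```

```text
base [[395.1, -29.0, 12.0], [536.1, -72.2, 12.0]] tool [[16.1, -77.0], [16.1, 70.5]] mid [16.1 -3.2]
plate [[416.6, 25.5, 42.0], [547.4, -14.6, 42.0]] tool [[74.4, -72.4], [74.3, 64.4]] mid [74.4 -4. ]
screw [[490.0, 30.7, 56.0]] tool [[100.8, -3.7]] mid [100.8  -3.7]
holes [[449.7, 105.6, 42.5], [564.4, 70.0, 42.5]] tool [[160.7, -64.2], [160.2, 55.9]] mid [160.4  -4.2]
holes2 [[427.9, 34.2, 41.5], [542.9, -1.1, 41.5]] tool [[86.0, -64.1], [85.9, 56.2]] mid [86.  -3.9]
bscrews [[406.4, -23.0, 12.0], [528.2, -60.3, 12.0]] tool [[25.1, -68.0], [25.1, 59.4]] mid [25.1 -4.3]
tips [[474.9, 38.7, 131.4], [513.7, 26.8, 131.4]] tool [[103.9, -20.6], [103.9, 20.0]] mid [103.9  -0.3]
```

Call:
arm_command(commands="0 0.001 0.001 -0.04 -0.0036 0 1; 0 0.001 0.001 -0.054 -0.0036 0.02 1; 0 0.001 0.001 -0.054 -0.0036 0.06 1; 0 0.001 0.001 -0.054 -0.0036 0.09 1; 0 0.001 0.001 -0.054 -0.0036 0.11 1")

```text
t: 5.85
ee_pos: [442.6, -118.6, 27.6]
tool_rot: [[0.296, 0.955, -0.006], [0.955, -0.296, 0.0], [-0.001, -0.006, -1.0]]
wrist_force: [0.6, 0.2, -1.2]
width: 23.9
```

```bash
python3 -c "
from h import *
go(np.array([464.8,-66.3,26])+(-.054*np.array([.291,.957,0])-.0036*np.array([.957,-.291,0]))*1000,73)"
```

```text
turn [-0.0058  0.0013 -0.0036] shift m [0.0025 0.0024 0.0015] | t 5.85 pos [ 442.6 -118.6   27.6] yaw 72.79 F [ 0.6  0.2 -1.2] w 23.9
```

Call:
arm_command(commands="-0.005 0.001 -0.0036 0.0025 0.0024 0.001 1; -0.005 0.001 -0.0036 0.0025 0.0024 0.001 1; -0.005 0.001 -0.0036 0.0025 0.0024 0.002 1; -0.005 0.001 -0.0036 0.0025 0.0024 0.003 1")

```text
t: 6.25
ee_pos: [446.1, -117.3, 25.3]
tool_rot: [[0.293, 0.956, 0.0], [0.956, -0.293, -0.0], [-0.0, 0.001, -1.0]]
wrist_force: [0.2, -0.8, -0.3]
width: 23.7
```

```bash
python3 -c "
from h import *
go((445.6,-116.9,24.5),73)"
```

```text
turn [ 0.0005  0.0003 -0.0003] shift m [ 0.0003 -0.0006  0.0008] | t 6.25 pos [ 446.1 -117.3   25.3] yaw 72.98 F [ 0.2 -0.8 -0.3] w 23.7
```

Call:
arm_command(commands="0 0 0 0.0003 -0.0005 0.0005 1; 0 0 0 0.0003 -0.0005 0.001 1; 0 0 0 0.0003 -0.0005 0.001 1")

```text
t: 6.55
ee_pos: [445.8, -116.9, 24.5]
tool_rot: [[0.293, 0.956, 0.001], [0.956, -0.293, -0.001], [-0.0, 0.001, -1.0]]
wrist_force: [-0.3, -0.1, -0.5]
width: 23.7
```

```bash
python3 - <<'E'
from h import *
go((445.6,-116.9,24.5),73); o=env.get_obs();C=cam("wrist",o);R=o["tool_rot"]; print(o["ft_torque"].round(2))
snap('wrist','w4',(150,0,490,260),2)
# expected crop pixels: centre line features by earlier world fits
O=np.array([464.8,-66.3,0]);X=np.array([.2915,.9566,0]);Y=np.array([.957,-.291,0])
for n,(a,b,z) in dict(bsc1=(25.1,-68,12),bsc2=(25.1,59.4,12),plateL=(74.4,-72.4,42),plateR=(74.4,64.4,42),screw=(100.8,-3.7,56)).items():
    p=px(C,O+a*X+b*Y+[0,0,z])[0]; print(n,((p-[150,0])*2).round())
E
```

```text
turn [ 0.0009  0.0004 -0.0001] shift m [-0.0001 -0.0002  0.    ] | t 6.55 pos [ 445.8 -116.9   24.5] yaw 72.99 F [-0.3 -0.1 -0.5] w 23.7
[-0.02  0.02  0.02]
bsc1 [130. 227.]
bsc2 [557. 226.]
plateL [42. -5.]
plateR [647.  -6.]
screw [ 346. -198.]
```

View pics/w4.png

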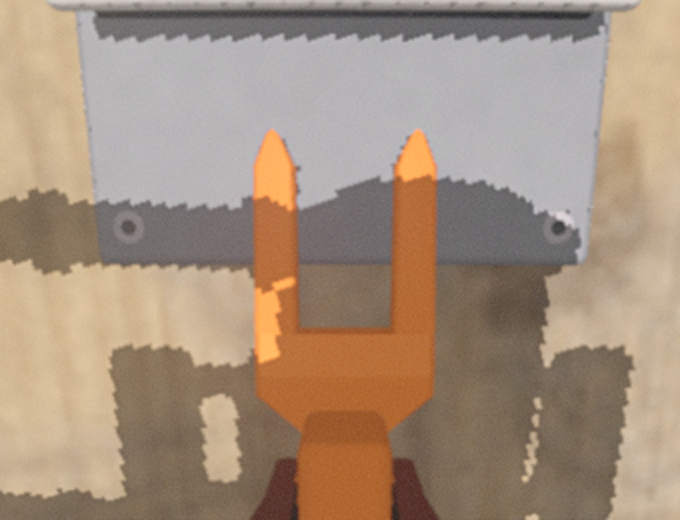

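The tine tips are at crop (273,130) and (418,130), centred on 345.5. The base screws at (128,227) and (559,227) are centred on 343.5, so the wedge is about 0.5 mm to the right. The nose is about 22 mm in front of the plate. I'll lower gently onto the base next.

Call:
arm_command(commands="0.0005 0 0 0 -0.0005 0.0005 1; 0.0005 0 0 0 -0.0005 0.001 1; 0.0005 0 0 0 -0.0005 0.001 1; 0.0005 0 0 0 -0.0005 0.001 1")

```text
t: 7.0
ee_pos: [445.3, -116.7, 23.6]
tool_rot: [[0.292, 0.956, 0.0], [0.956, -0.292, -0.0], [-0.0, 0.0, -1.0]]
wrist_force: [-1.3, -0.4, 0.8]
width: 23.7
```

Call:
arm_command(commands="0 0 0 0 0 0.0005 1; 0 0 0 0 0 0.0005 1; 0 0 0 0 0 0.0005 1")

```text
t: 7.3
ee_pos: [445.4, -116.7, 23.5]
tool_rot: [[0.292, 0.956, 0.0], [0.956, -0.292, -0.0], [-0.0, 0.001, -1.0]]
wrist_force: [-1.7, -0.1, 4.3]
width: 23.8
```

```bash
python3 -c "
from h import *
go((445.6,-116.9,24.5),73);print(env.get_obs()['ft_torque'].round(2))"
```

```text
turn [0.0006 0.0002 0.    ] shift m [-0.0001  0.0003 -0.001 ] | t 7.3 pos [ 445.4 -116.7   23.5] yaw 73.0 F [-1.7 -0.1  4.3] w 23.8
[0.19 0.45 0.11]
```

Call:
arm_command(commands="0 0 0 0.008 0 0.0002 1; 0 0 0 0.016 0 0.0002 1; 0 0 0 0.024 0 0.0002 1; 0 0 0 0.032 0 0.0002 1; 0 0 0 0.04 0 0.0002 1")

```text
t: 7.8
ee_pos: [457.9, -78.2, 24.1]
tool_rot: [[0.292, 0.956, 0.002], [0.956, -0.292, -0.002], [-0.001, 0.003, -1.0]]
wrist_force: [-0.7, -2.6, 7.2]
width: 24.2
```

```bash
python3 -c "
from h import *
O=np.array([445.4,-116.7,23.5]);X=np.array([.2924,.9563,0])
go(O+44*X,73);print(env.get_obs()['ft_torque'].round(2), (env.get_obs()['ee_pos']-O)@np.c_[X,[X[1],-X[0],0]])"
```

```text
turn [0.0025 0.0012 0.0003] shift m [ 0.0035 -0.0007  0.0006] | t 7.8 pos [457.9 -78.2  24.1] yaw 73.02 F [-0.7 -2.6  7.2] w 24.2
[-0.5   0.36 -0.01] [40.46822165  0.66692618]
```

Call:
arm_command(commands="0.0025 0.001 0 0.001 -0.0006 -0.0002 1; 0.0025 0.001 0 0.002 -0.0006 -0.0002 1; 0.0025 0.001 0 0.002 -0.0006 -0.0002 1; 0.0025 0.001 0 0.002 -0.0006 -0.0002 1")

```text
t: 8.2
ee_pos: [457.9, -75.6, 24.2]
tool_rot: [[0.292, 0.956, -0.0], [0.956, -0.292, 0.001], [0.001, -0.0, -1.0]]
wrist_force: [-0.1, 2.2, 1.8]
width: 24.3
```

```bash
cat >>h.py <<'E'
O=np.array([445.4,-116.7,23.5]);X=np.array([.2924,.9563,0]);Y=np.array([.9563,-.2924,0])
def st(d):
    go(O+d*X,73);o=env.get_obs();print("T",o['ft_torque'].round(2),"along",((o['ee_pos']-O)@np.c_[X,Y]).round(2),"F along/across",(o["wrist_force"]@np.c_[X,Y]).round(1))
E
python3 -c "
from h import *
st(50)"
```

```text
turn [-0.0004 -0.0009  0.0004] shift m [0.0071 0.0001 0.0007] | t 8.2 pos [457.9 -75.6  24.2] yaw 73.02 F [-0.1  2.2  1.8] w 24.3
T [0.23 0.02 0.03] along [42.94 -0.08] F along/across [ 2.1 -0.8]
```

Call:
arm_command(commands="0 0 0 0.002 0 0 1; 0 0 0 0.004 0 0 1; 0 0 0 0.006 0 0 1; 0 0 0 0.008 0 0 1; 0 0 0 0.008 0 0 1")

```text
t: 8.7
ee_pos: [460.4, -67.8, 24.2]
tool_rot: [[0.292, 0.956, 0.0], [0.956, -0.292, 0.001], [0.001, -0.0, -1.0]]
wrist_force: [0.3, -1.0, 3.2]
width: 23.8
```

```bash
python3 -c "
from h import *
st(60)
o=env.get_obs();print(o['tool_rot'][2])"
```

```text
turn [-0.0001 -0.001   0.0006] shift m [0.0088 0.     0.0007] | t 8.7 pos [460.4 -67.8  24.2] yaw 73.03 F [ 0.3 -1.   3.2] w 23.8
T [-0.24  0.09 -0.01] along [51.16 -0.  ] F along/across [-0.9  0.6]
[ 9.75146854e-04 -1.43150911e-04 -9.99999514e-01]
```

Call:
arm_command(commands="0 -0.001 0 0.001 0 0 1; 0 -0.001 0 0.002 0 0 1; 0 -0.001 0 0.003 0 0 1; 0 -0.001 0 0.004 0 0 1; 0 -0.001 0 0.005 0 0 1")

```text
t: 9.2
ee_pos: [461.9, -63.0, 24.3]
tool_rot: [[0.292, 0.956, -0.0], [0.956, -0.292, -0.0], [-0.0, 0.0, -1.0]]
wrist_force: [-1.2, -2.7, 2.8]
width: 23.9
```

```bash
python3 -c "
from h import *
st(60)"
```

```text
turn [0.     0.0002 0.0005] shift m [ 0.0038 -0.0001  0.0008] | t 9.2 pos [461.9 -63.   24.3] yaw 73.03 F [-1.2 -2.7  2.8] w 23.9
T [-0.46  0.22  0.02] along [56.17  0.06] F along/across [-2.9 -0.3]
```

Call:
arm_command(commands="0 0 0 0.001 0 0 1; 0 0 0 0.002 0 0 1; 0 0 0 0.003 0 0 1; 0 0 0 0.004 0 0 1; 0 0 0 0.004 0 0 1")

```text
t: 9.7
ee_pos: [463.1, -59.2, 24.4]
tool_rot: [[0.292, 0.956, 0.0], [0.956, -0.292, -0.0], [-0.0, 0.0, -1.0]]
wrist_force: [-1.0, -3.1, 3.2]
width: 24.0
```

```bash
python3 -c "
from h import *
st(60)"
```

```text
turn [0.0001 0.0003 0.0006] shift m [-0.0002 -0.0001  0.0009] | t 9.7 pos [463.1 -59.2  24.4] yaw 73.03 F [-1.  -3.1  3.2] w 24.0
T [-0.53  0.27 -0.02] along [60.19  0.1 ] F along/across [-3.3 -0.1]
```

Call:
arm_command(commands="0 0 0 0.001 0 -0.0003 1; 0 0 0 0.001 0 -0.0003 1; 0 0 0 0.002 0 -0.0003 1; 0 0 0 0.002 0 -0.0003 1; 0 0 0 0.002 0 -0.0003 1")

```text
t: 10.2
ee_pos: [463.4, -57.7, 24.4]
tool_rot: [[0.292, 0.956, -0.001], [0.956, -0.292, -0.001], [-0.001, -0.0, -1.0]]
wrist_force: [-1.2, -4.8, 2.1]
width: 23.9
```

```bash
python3 -c "
from h import *
st(60)"
```

```text
turn [-0.0004  0.0014  0.0004] shift m [-0.0017  0.0001  0.0009] | t 10.2 pos [463.4 -57.7  24.4] yaw 73.02 F [-1.2 -4.8  2.1] w 23.9
T [-1.15  0.37 -0.01] along [ 6.169e+01 -6.000e-02] F along/across [-4.9  0.3]
```

Call:
arm_command(commands="0 0 0 0.001 0 0 1; 0 0 0 0.001 0 0 1; 0 0 0 0.002 0 0 1; 0 0 0 0.002 0 0 1; 0 0 0 0.002 0 0 1")

```text
t: 10.7
ee_pos: [463.8, -56.4, 24.4]
tool_rot: [[0.292, 0.956, -0.001], [0.956, -0.292, -0.003], [-0.003, -0.0, -1.0]]
wrist_force: [-2.3, -6.5, 2.8]
width: 24.1
```

```bash
python3 -c "
from h import *
st(60)"
```

```text
turn [-0.0005  0.003   0.0001] shift m [-0.003   0.0001  0.001 ] | t 10.7 pos [463.8 -56.4  24.4] yaw 73.01 F [-2.3 -6.5  2.8] w 24.1
T [-1.37  0.47  0.03] along [63.   -0.07] F along/across [-6.8 -0.3]
```

The along-force is climbing: 3.3 N at 60.2 mm, 4.9 N at 61.7 mm and 6.8 N at 63.0 mm. The wedge has met the bar at about 58–60 mm of travel. I'll look now to have a reference for the lift.

```bash
python3 -c "
from h import *
import pickle
o=env.get_obs();pickle.dump(o,open('o5.pkl','wb'));snap('wrist','w5',(120,0,520,300),2);snap('side','s5')"
```

```text
(no output)
```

View pics/w5.png

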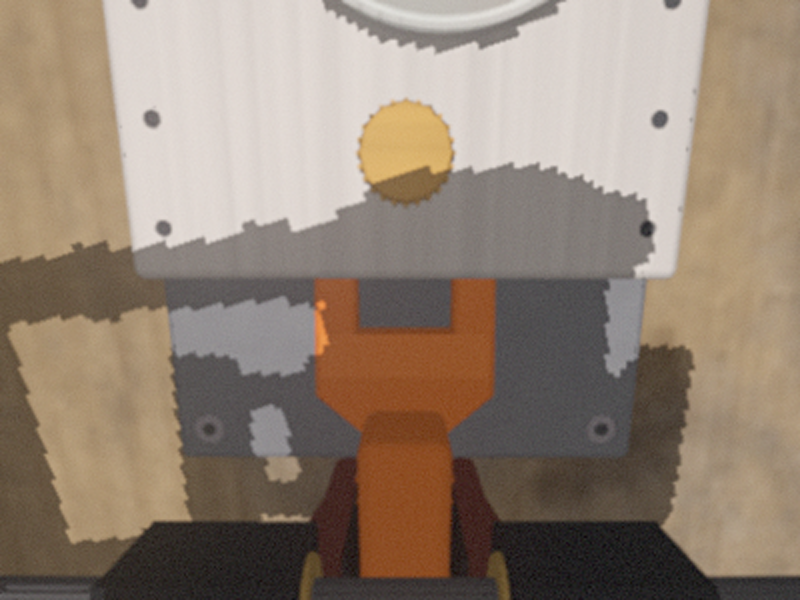

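The picture shows the screw head at crop (406,151), centred over the slot (357–452). The plate holes are at (164,229), (648,229), (152,119) and (660,119), and the base screws at (209,429) and (601,429). I'll track the hole spacing to follow the plate's height.

```bash
cat >>h.py <<'E'
from scipy.optimize import brentq
def blob(im,c,r=7):
    g=cv2.cvtColor(im,cv2.COLOR_BGR2GRAY).astype(float); c=np.array(c,float)
    for _ in range(6):
        x,y=c.round().astype(int); q=g[y-r:y+r+1,x-r:x+r+1]
        yy,xx=np.mgrid[y-r:y+r+1,x-r:x+r+1]; d=np.hypot(xx-c[0],yy-c[1])
        bg=np.median(q[(d>4)&(d<7)]); k=np.where(d<4.5,np.clip(bg-q-15,0,60),0)
        if k.sum()==0: break
        c=np.array([(xx*k).sum(),(yy*k).sum()])/k.sum()
    return c
def height(im,o,pts,L):
    C=cam("wrist",o); a=np.array([blob(im,p) for p in pts])
    f=lambda z:(lambda q:np.linalg.norm(q[1]-q[0])-L)(w(C,a,z))
    z=brentq(f,0,90); return z,a.round(2).tolist(),((w(C,a,z).mean(0)-O)@np.c_[X,Y]).round(1).tolist()
F5=dict(front=([(202,114.5),(444,114.5)],120.2),mid=([(196,59.5),(450,59.5)],120.2),base=([(224.5,214.5),(420.5,214.5)],127.4))
def lift(im,o,dx=0):
    for n,(p,L) in F5.items(): print(n,height(im,o,[(x,y+dx*1.7) for x,y in p],L))
E
python3 -c "
from h import *
import pickle
o=pickle.load(open('o5.pkl','rb'));lift(np.load('pics/w5.npy'),o);st(63)"
```

```text
front (40.763139967006175, [[201.36, 113.69], [442.65, 114.1]], [140.6, -0.9])
mid (41.528613401907386, [[195.51, 58.96], [449.38, 59.23]], [165.5, -0.7])
base (13.309622971731848, [[224.18, 214.21], [420.22, 214.31]], [79.3, -0.8])
turn [-0.0005  0.0029  0.0001] shift m [0.     0.0001 0.0009] | t 10.8 pos [463.7 -56.4  24.4] yaw 73.01 F [-1.9 -6.1  3.2] w 23.7
T [-1.35  0.49  0.01] along [63.   -0.08] F along/across [-6.4 -0. ]
```

Call:
arm_command(commands="0 0.003 0 0.001 0 0 1; 0 0.003 0 0.002 0 0 1; 0 0.003 0 0.003 0 0 1; 0 0.003 0 0.003 0 0 1; 0 0.003 0 0.003 0 0 1")

```text
t: 11.3
ee_pos: [464.4, -54.4, 24.4]
tool_rot: [[0.293, 0.956, -0.001], [0.956, -0.293, -0.002], [-0.002, -0.001, -1.0]]
wrist_force: [-1.7, -6.9, 3.2]
width: 23.4
```

```bash
python3 -c "
from h import *
st(63);o=env.get_obs();snap('wrist','w6');lift(np.load('pics/w6.npy'),o,2)"
```

```text
turn [-0.0006  0.0018 -0.0003] shift m [-0.0021  0.0001  0.0009] | t 11.3 pos [464.4 -54.4  24.4] yaw 72.99 F [-1.7 -6.9  3.2] w 23.4
T [-1.46  0.53 -0.05] along [65.13 -0.08] F along/across [-7.1  0.4]
front (40.62031779897828, [[201.4, 113.9], [442.28, 114.26]], [142.7, -1.0])
mid (41.60914911071435, [[195.49, 59.09], [449.24, 59.57]], [167.5, -0.7])
base (13.304181441905575, [[224.48, 217.41], [419.88, 217.43]], [79.3, -0.9])
```

The plate holes moved with the wedge, by about 2 mm against the fixed base screws, and did not rise. The stage is sliding back in the play of its cups. I'll carry on in small steps until it seats against the cup walls and starts to climb.

Call:
arm_command(commands="0 0.002 0 0.001 0 0 1; 0 0.002 0 0.002 0 0 1; 0 0.002 0 0.003 0 0 1; 0 0.002 0 0.003 0 0 1; 0 0.002 0 0.003 0 0 1")

```text
t: 11.85
ee_pos: [465.0, -52.5, 24.5]
tool_rot: [[0.293, 0.956, -0.001], [0.956, -0.293, -0.002], [-0.002, -0.001, -1.0]]
wrist_force: [-2.3, -6.4, 2.6]
width: 23.8
```

```bash
python3 -c "
from h import *
st(63);o=env.get_obs();snap('wrist','w7');lift(np.load('pics/w7.npy'),o,3)"
```

```text
turn [-0.0006  0.0019 -0.0007] shift m [-0.0041  0.0001  0.001 ] | t 11.85 pos [465.  -52.5  24.5] yaw 72.96 F [-2.3 -6.4  2.6] w 23.8
T [-1.56  0.56 -0.03] along [ 6.711e+01 -5.000e-02] F along/across [-6.8 -0.3]
front (41.0151173540228, [[201.43, 117.88], [442.11, 118.12]], [142.8, -1.0])
mid (41.935930153313834, [[195.67, 63.62], [449.1, 63.6]], [167.6, -0.7])
base (13.221658933692465, [[224.87, 220.25], [419.58, 220.31]], [79.3, -0.8])
```

Sliding has stopped (142.8) and the plate is now rising, 0.4 mm for 2 mm of push. Lift therefore began at about 65 mm, and the target is about 74 mm, which gives roughly 1.5 mm at the foot.

Call:
arm_command(commands="0 0.002 0 0.001 0 0 1; 0 0.002 0 0.002 0 0 1; 0 0.002 0 0.003 0 0 1; 0 0.002 0 0.004 0 0 1; 0 0.002 0 0.005 0 0 1")

```text
t: 12.4
ee_pos: [466.1, -48.8, 24.5]
tool_rot: [[0.294, 0.956, -0.001], [0.956, -0.294, -0.002], [-0.002, -0.001, -1.0]]
wrist_force: [-2.2, -7.3, 3.2]
width: 23.9
```

```bash
python3 -c "
from h import *
st(63);o=env.get_obs();snap('wrist','w8');lift(np.load('pics/w8.npy'),o,5)"
```

```text
turn [-0.0007  0.0024 -0.0012] shift m [-0.008  0.     0.001] | t 12.4 pos [466.1 -48.8  24.5] yaw 72.93 F [-2.2 -7.3  3.2] w 23.9
T [-1.69  0.58 -0.02] along [ 7.096e+01 -1.000e-02] F along/across [-7.6  0. ]
front (41.51753622364767, [[201.8, 126.32], [441.65, 125.51]], [142.8, -1.0])
mid (42.51263981274344, [[195.7, 71.52], [448.55, 71.43]], [167.9, -0.7])
base (13.243153301215873, [[225.41, 225.72], [419.03, 225.74]], [79.3, -0.8])
```

Call:
arm_command(commands="0 0.002 0.001 0.001 0 0 1; 0 0.002 0.001 0.002 0 0 1; 0 0.002 0.001 0.003 0 0 1; 0 0.002 0.001 0.004 0 0 1; 0 0.002 0.001 0.005 0 0 1")

```text
t: 12.95
ee_pos: [467.3, -45.0, 24.5]
tool_rot: [[0.295, 0.956, -0.002], [0.956, -0.295, -0.002], [-0.003, -0.001, -1.0]]
wrist_force: [-1.9, -6.5, 3.7]
width: 23.7
```

```bash
python3 -c "
from h import *
st(63);o=env.get_obs();snap('wrist','w9',(120,0,520,300),2);snap('side','s9');lift(np.load('pics/w9.npy'),o,9)
a=np.hstack([np.load(f'pics/{n}.npy')[140:240,250:370] for n in('s5','s9')]);cv2.imwrite('pics/side9.png',cv2.resize(a,None,fx=3,fy=3,interpolation=cv2.INTER_CUBIC))"
```

```text
turn [-0.0008  0.0027 -0.0027] shift m [-0.0119  0.0001  0.0011] | t 12.95 pos [467.3 -45.   24.5] yaw 72.84 F [-1.9 -6.5  3.7] w 23.7
T [-1.68  0.58  0.05] along [ 7.492e+01 -2.000e-02] F along/across [-6.7  0.1]
front (42.76872721256856, [[201.56, 133.55], [441.95, 132.78]], [143.3, -0.9])
mid (43.11268822768942, [[195.73, 80.13], [447.93, 79.62]], [168.0, -0.7])
base (13.243165167401703, [[225.93, 231.53], [418.42, 231.21]], [79.3, -0.8])
```

View pics/w9.png

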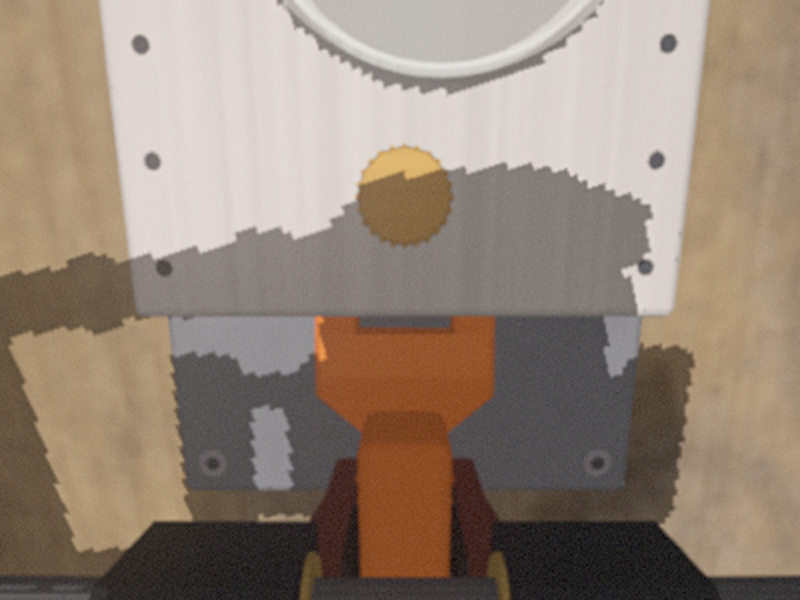

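View pics/side9.png

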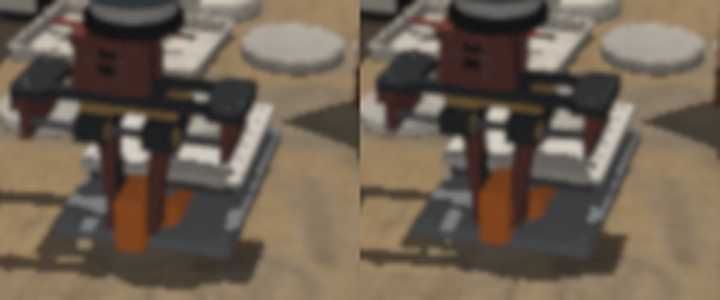

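The final wrist view shows the screw head at (404,196), centred on the slot, with the plate still square to the base and the dish unmoved on the stage. The side crop shows the wedge flat under the front and the stage seated. The middle holes rose 1.5 mm since lift began, so the bar is up about 1.95 mm and the foot about 1.6 mm. The push distance gives the same answer (9.8 mm × 0.2 × 0.83). I'm handing in.

```bash
python3 -c "
from h import *
st(63)
from station import ticket
print(ticket.sign_off())"
```

```text
turn [-0.0008  0.0025 -0.0026] shift m [-0.0121  0.      0.0011] | t 13.05 pos [467.4 -44.9  24.5] yaw 72.85 F [-1.6 -6.9  4.1] w 23.5
T [-1.63  0.52 -0.03] along [75.08 -0.  ] F along/across [-7.1  0.5]
the job is handed in; nothing more can be done
None
```

The wedge is in under the front bar, and the screw's foot is about 1.6 mm off its pad. I handed the job in at 13 s with the wedge still gripped. I laid it flat on the base with the tines either side of the screw, then pushed it in until it met the bar at about 60–63 mm of travel.

- **Lift:** The plate's middle holes rose 1.5 mm after the lift began, which means about 1.6 mm at the foot. The push distance (9.8 mm past the start of the lift) gives the same figure.
- **Forces:** The final push was about 7 N, with about 4 N between wedge and base. There was almost no sideways force.
- **Stage moved back:** When the wedge met the bar, the stage first slid back about 2–3 mm, then stopped and began to rise. I took this as the rear feet reaching their cup walls, but I did not see the cups directly.
- **Dish and bystanders:** The dish looked unmoved on the stage in the last wrist picture. The arm's path stayed clear of the spare dish, lens and dropper bottle. I did not take a final overhead picture to confirm they were undisturbed.
- **One check that disagreed:** The last height reading from the front holes came out about 0.5 mm higher than the others. A shadow edge crossed one of those holes, so I relied on the middle holes and the push distance.

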